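Set the melting pot in its sprung ring

ROBOT

A 7-joint arm with a two-finger parallel gripper is mounted at the origin on the work surface. World frame = base frame: x ahead of the robot, y to its left, z up, the work surface at z = 0. Lengths are in m, angles in rad, forces in N, time in s.
With the tool pointing down it reaches from about 0.425 to 0.925 m from the base axis. Payload 6.8 kg.
Tool frame: the origin (TCP) lies on the centre line of the jaws, within the pads' length; the fingertips stand robot.tip_extent ahead of it and the grasp point (between the pads) lies 5 mm behind it (robot.tip_extent is the distance from the TCP to the fingertips, in m); z points along the fingers, y is the direction in which the jaws open and shut (so a half turn about z gives the same grasp; the last joint's range is limited). The gripper opens to 88 mm and grips with 3 to 60 N. Pads are 20 mm wide; open, the fingers measure 115 mm over their backs; the gripper's body (75 mm by 178 mm) begins 61 mm behind the grasp point.
Start: joints at [-1.332, 0.477, 0.022, 1.555, -0.011, 1.109, -0.083], TCP at [0.229, 0.635, 0.2] pointing down, gripper open.
Joint ranges: [-2.96, 2.96], [-0.34, 2.1], [-1.41, 1.46], [0.24, 2.44], [-1.37, 4.51], [0.17, 1.92], [-2.96, 2.96]. Speed limits (rad/s): [2.39, 2.39, 3.14, 3.14, 3.14, 3.14, 3.14].

INTERFACE

Orientations are given as a rotation vector (axis times angle).
In Python, from bench import telemetry, cams, job, trace, robot gives the robot as it stands. The module is installed in compiled form; this text tells all that it offers.
- The arm moves only by the tool jog_arm, never from a script. Its argument "commands" is a list of rows, each a list of 7 numbers: the shift along the world's x, y, z in units of 50 mm (1.0 is 50 mm), then the turn, a rotation vector about the world's x, y, z in units of 5 degrees (1.0 is 5 degrees), then the opening, from 0 (shut) to 1 (fully open). In form: [[x, y, z, wx, wy, wz, grip], ...]. A call has 1 to 20 rows; each row shifts and turns the pose as measured when the row begins; what a row does not reach is not made up. A row lasts 1/10 s, in which the tool goes at most 50 mm and 8.59 degrees, less where a joint would pass 70% of its speed; a pose out of reach is approached as far as the arm can. A call is refused whole if a number of a shift passes 1 or a number of a turn 1, either way. A call with a gripper value outside its range is refused whole. The fingers move at their own pace and stop on an object; the grip force is fixed at half the most. Time passes only in rows, so rows that do not move let the fingers close. It gives the time, the measured TCP pose, the force and the opening at its end, in the units of the state.
- telemetry.get_obs(): the state, without advancing time (a new reading comes with each control period).
- cams.get_image(name): name is "scene" or "top"; returns (picture, depth): 480x640x3 uint8, red, green, blue; 480x640 float32, m along the optical axis (not along the pixel's ray), 0 where there is no reading.
- cams.calibration(name): a dict with "camera_matrix" (3x3 intrinsics, pixels), "k1" (the pictures are not rectified: a ray, as slopes to the right and down, at radius r is drawn at 1 + k1 r^2 times it, then the intrinsics apply), "R" (3x3) and "t" (3): a world point X has camera coordinates R X + t. Camera axes: x right, y down, z forward; pixel columns grow to the right and rows downward; lengths in m; the calibration is good to about 2 mm. A picture is of the moment at which its call begins. calibration takes no time and is no camera call.
- job.hand_in(): hands the job in, once; it reports no verdict.
Trained networks look in the newest picture that a camera, given by its name, has taken for a name from the list of things; names that differ only in an ending like _2 or _b are one class to them, and where a whole thing is asked for, a point or a joint stands for the part that bears it (a point fixed in the world has none). Each returns a list of dicts, best first, with "conf" (0 to 1); they miss things now and then, are a little off and sometimes report something else, mostly with a low value. They report only what shows in the picture. A call takes as long as a camera call. They do not tell look-alikes from the thing itself.
- trace(camera, thing): "pixels" (480x640 bool, what is visible of it) and "position" ([column, row] in pixels, amid what is visible of it).
The state is a dict: "clock": time; "q": joint angles; "qvel": joint speeds; "joint_efforts": joint torques, N m; "position": TCP position; "tcp_rot": TCP orientation; "ft_force": force on the tool from outside, world axes, zero at the start; "torque": the same for the moment, N m; "width": opening from 0.0 (shut) to 1.0 (fully open).
Only numpy, scipy, OpenCV 4.12 (cv2) and the standard library are available. Lean on these libraries where they do the work, as an engineer would, in place of code of your own. Each camera call takes 0.05 s, during which the arm holds its last target.

TASK

Take the round-bottomed copper melting pot off its sloping wooden rest and set it gently, mouth up, in the sprung steel ring of the pouring stand, so that it sits centred and truly level, carried by the ring alone; check it and straighten it if it leans. Do not drop it in or press the ring down to its stop, and leave the other things on the bench where they are.

Things in the scene. Friction and masses are not known exactly. Their poses are not given: they have to be found in the camera images.
- pot: Copper-coloured pot, 58 mm diameter, 62 mm tall, 280 to 720 g. Heavy half-ball bottom, radius 29 mm; above it a straight open cup (wall 4 mm): grip it there, across the 58 mm. Origin at the lowest point of the bottom; z along the axis to the mouth. Starts lying with its axis 25 degrees above level. Friction holds it in the ring at whatever tilt it is let go: it does not right itself.
- pot_ball (a point): Centre of the ball shape of the pot's bottom, on the pot's axis 29 mm from its lowest point.
- pot_mouth (a point): Centre of the pot's open mouth, on the axis 62 mm from its lowest point.
- rest: Fixed wooden rest, green with pale rods, base 130 x 85 x 12 mm, two rods (12 mm thick, 34 mm apart) that carry the pot, tail board at the low end. Origin under the middle of the base; its -x is the level direction in which the pot's mouth points (roughly to the robot), climbing at 25 degrees. The pot's lowest point starts at x +30, z +45 mm here; both sides of the pot are free.
- stand: Fixed dark steel foot of the pouring stand, 110 mm diameter, with a 18 mm column. Origin on the column axis, 96 mm below the unloaded ring's centre; z up. It may be let into the bench by up to 20 mm, so the ring's height differs from time to time.
- ring: Sprung head of the stand: level ring of 8 mm round steel bar, opening 40 mm, outside 56 mm, on three struts. Slides straight down up to 14 mm on a damped spring: yields from about 0.5 N, then 1.25 mm per N, so the pot's weight sinks it 3 to 9 mm. Origin at the ring's centre, mid-height of the bar; z up. With the pot seated, its ball centre is 22.6 mm above this point.
- ring_centre (a point): Centre of the ring, same point as the origin of the ring; it moves down with the ring.
- weight0: Teardrop lead weight standing on its flat foot, 29 mm diameter, 52 mm tall with its eye; leave alone. Origin under its foot.
- weight1: Another such lead weight; leave alone.
- weight2: Another such lead weight; leave alone.
- weight3: Another such lead weight; leave alone.
- funnel: Brass funnel standing mouth down, 72 mm diameter, 75 mm tall; leave alone. Origin under its centre.
- ladle: Steel ladle, bowl 66 mm wide and 30 mm tall at +x 90 mm, handle to -x 150 mm; leave alone. Origin on the bench between them.
- anvil: Small black iron anvil block, 70 x 46 x 46 mm, 0.9 kg; leave alone. Origin under its centre.
Things that resemble listed ones, but are neither listed nor needed, are in the scene too. Leave any blue look-alike of the pot alone.

How it is judged:
On the way:
1. the pot is held by the fingers, clear of its rest (contact force between the fingers and pot above 1 N and contact force between pot and rest below 0.05 N and distance between pot_ball and rest above 0.09 m), for 0.2 s.
At the end, for the whole second after the job is handed in: The pot sits in the ring, mouth up, its axis within 3 degrees of vertical, the centre of its round bottom within 3 mm of the ring's axis and 19.5 to 25.7 mm above the ring's centre; it rests on the ring with more than 1 N, is let go and at rest (horizontal distance between pot_ball and ring_centre below 0.003 m and z of pot_ball in the frame of ring between 0.0195 and 0.0257 m and angle between pot's own z axis and vertical below 0.055 rad and contact force between pot and ring above 1 N and contact force between pot and the fingers below 0.05 N and linear speed of pot below 0.02 m/s and angular speed of pot below 0.1 rad/s); the robot touches nothing.
It fails at once if the pot is let fall (moves faster than 0.25 m/s while the fingers do not hold it) (linear speed of pot above 0.25 m/s and contact force between the fingers and pot below 0.05 N).
It fails at once if the ring is pressed down to its stop (more than 13 of its 14 mm) (z of ring_centre in the frame of stand below 0.083 m).
It fails at once if another thing on the bench is shifted by more than 15 mm (distance of any of weight0, weight1, weight2, weight3, funnel, ladle, anvil from where it was at the start of the episode above 0.015 m).
It also fails if it takes over 64 s, if anything falls off the work surface, if the arm or the gripper's body presses on something with over 40 N, if the wrist force passes 120 N, or if a joint passes its speed limit or range.

## Working session

There is one attempt and no reset: what is moved stays moved. The work goes in short steps, Python scripts to look and compute and a tool call to move; the robot and the scene stay as the last step left them, time stands still between calls to the robot, and variables do not carry over. Pictures are saved under pics/ and viewed, and the job is handed in when it is done.

Besides the shell and the picture viewer there is one more tool, called after "Emit:" by a JSON object that holds its "op" and its "data", one argument or row to a line. jog_arm: Moves the arm, as the interface text tells. Its arguments: {"type":"object","properties":{"commands":{"type":"array","items":{"type":"array","items":{"type":"number"}}}},"required":["commands"]}

```bash
mkdir -p pics; cat > h.py <<'E'
import numpy as np, cv2
from bench import telemetry, cams, job, trace, robot
def shot(name,fn=None):
    im,d=cams.get_image(name)
    if fn: cv2.imwrite('pics/'+fn,im[:,:,::-1])
    return im,d
def cal(n):
    c=cams.calibration(n); return np.array(c['camera_matrix']),c['k1'],np.array(c['R']),np.array(c['t'])
def world(n,uv,d):
    K,k1,R,t=cal(n); uv=np.asarray(uv,float).reshape(-1,1,2)
    p=cv2.undistortPoints(uv,K,np.array([k1,0,0,0,0.])).reshape(-1,2)
    P=np.c_[p,np.ones(len(p))]*np.asarray(d).reshape(-1,1)
    return (P-t)@R
def proj(n,X):
    K,k1,R,t=cal(n)
    return cv2.projectPoints(np.asarray(X,float).reshape(-1,1,3),cv2.Rodrigues(R)[0],t.reshape(3,1),K,np.array([k1,0,0,0,0.]))[0].reshape(-1,2)
def cloud(n,d,mask):
    r,c=np.nonzero(mask&(d>0)); return world(n,np.c_[c,r],d[r,c])
E
python3 - <<'E'
from h import *
print(telemetry.get_obs()); print(robot.tip_extent)
for n in('scene','top'):
    im,d=shot(n,n+'0.png'); K,k1,R,t=cal(n); print(n,K,k1,-R.T@t,R[2])
    for th in('pot','ring','rest','stand'):
        for r in trace(n,th)[:3]:
            P=cloud(n,d,r['pixels']); print(th,r['conf'],r['position'],r['pixels'].sum(),np.median(P,0),P.min(0),P.max(0))
E
```

```text
{'clock': 0.0, 'q': array([-1.33211136,  0.47776126,  0.02235602,  1.55642893, -0.01149532,
        1.10929669, -0.08310416]), 'qvel': array([-1.62598839e-03, -5.86904365e-04, -3.04620197e-05,  3.04339991e-04,
        1.02261086e-03, -4.13124475e-04,  5.59257813e-04]), 'joint_efforts': array([-3.48707881e-04, -5.82868981e+01,  1.53478537e+00, -2.72605366e+01,
       -5.43753966e-02,  1.73918955e-02,  1.86484563e-04]), 'position': array([0.22922927, 0.63421357, 0.19941763]), 'tcp_rot': array([-5.41966362e-01, -3.09432326e+00,  2.76152996e-03]), 'ft_force': array([0.29650095, 0.21306656, 0.47892046]), 'torque': array([ 0.00022112, -0.01876979, -0.00037955]), 'width': 1.0007194629984388}
0.014
scene [[483.62968036   0.         317.61638695]
 [  0.         483.62968036 244.49504146]
 [  0.           0.           1.        ]] -0.026364038217735287 [ 1.20005724 -0.49770999  0.88161017] [-0.56177168  0.45280925 -0.69237011]
pot 0.88 [248.8, 358.6] 840 [ 0.68435881 -0.26702086  0.04721477] [ 0.6111487  -0.29977272 -0.00321644] [ 0.70681025 -0.21837134  0.05931372]
pot 0.81 [273.5, 276.9] 563
[... 1059 characters left out ...]
pot 0.87 [351.7, 269.0] 611 [ 0.5234089  -0.09308593  0.05138506] [ 0.4924883  -0.12820455  0.02815431] [ 0.55392762 -0.06267131  0.0604743 ]
pot 0.78 [418.0, 283.8] 674 [ 0.48768857 -0.23254875  0.07615144] [ 0.45499645 -0.25979466  0.03250929] [ 0.52253292 -0.19957172  0.09763879]
ring 0.79 [249.8, 280.6] 457 [0.49098725 0.13534328 0.09267447] [0.46548859 0.10854661 0.02403064] [0.52551249 0.16351373 0.09945769]
rest 0.64 [407.4, 278.5] 1231 [ 0.48948144 -0.22375232  0.01322504] [ 0.41798785 -0.30143331 -0.00290405] [ 0.56429233 -0.17201897  0.06821148]
stand 0.76 [253.5, 287.6] 1827 [0.48835772 0.13144855 0.02789748] [ 0.43732806  0.08106765 -0.00341369] [0.54505804 0.19396716 0.09945769]
```

View pics/scene0.png

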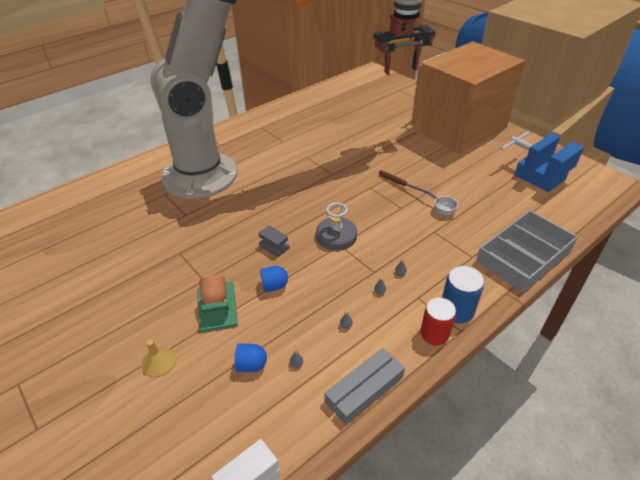

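View pics/top0.png

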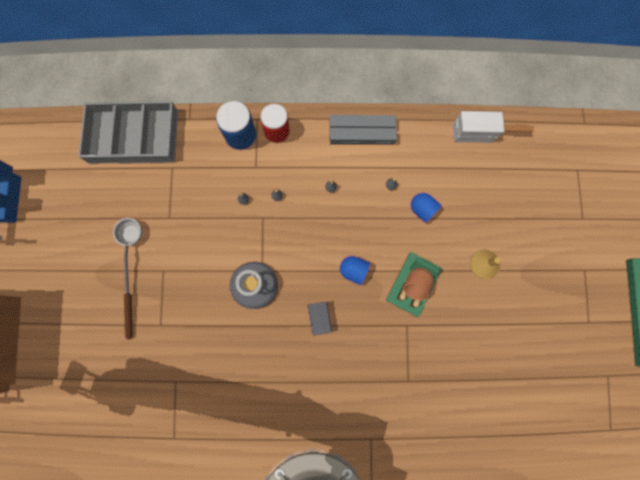

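The copper pot is the third network hit, at about (214,290) in the scene view and (419,284) in the top view. The two blue ones are decoys. The ring is at (337,210) in the scene view and (249,283) in the top view. Next I'll fit the pot and ring.

```bash
cat > m.py <<'E'
from h import *
from scipy.optimize import least_squares
def potpts(n,near=None):
    im,d=shot(n)
    out=None
    for r in trace(n,'pot'):
        m=r['pixels']
        c=im[m].astype(float).mean(0)
        if c[0]>c[2]*1.2:
            out=cloud(n,d,cv2.erode(m.astype(np.uint8),np.ones((3,3)))>0); print(n,r['conf'],r['position'],m.sum()); break
    return out
def sd(P,c,a):
    v=P-c; s=v@a; rad=np.linalg.norm(v-np.outer(s,a),axis=1)
    return np.where(s<0,np.linalg.norm(v,axis=1),rad)-0.029, s
def fit(P,c0,a0,tilt=None,prior=None):
    def un(x):
        if tilt is not None:
            return x[:3],np.array([np.cos(tilt)*np.cos(x[3]),np.cos(tilt)*np.sin(x[3]),np.sin(tilt)])
        a=np.array([x[3],x[4],1.]); return x[:3],a/np.linalg.norm(a)
    def f(x):
        c,a=un(x); e,s=sd(P,c,a)
        return np.r_[e/0.0015, np.maximum(s-0.033,0)/0.0015]
    x0=np.r_[c0,[np.arctan2(a0[1],a0[0])] if tilt is not None else [a0[0]/a0[2],a0[1]/a0[2]]]
    r=least_squares(f,x0,loss='soft_l1'); c,a=un(r.x)
    return c,a,np.median(np.abs(sd(P,c,a)[0])),r.x
E
python3 - <<'E'
from m import *
t=np.radians(25)
Ps=[potpts(n) for n in('scene','top')]
for P in Ps+[np.vstack(Ps)]:
    c,a,e,x=fit(P,P.mean(0),[-.9,.43,.5],t); print('pot fixed tilt c',c,'a',a,'yaw',np.degrees(x[3]),'res',e)
for n in('scene','top'):
    im,d=shot(n)
    r=trace(n,'rest')[0]; Q=cloud(n,d,r['pixels']); Q=Q[(Q[:,2]>.008)&(Q[:,2]<.016)]
    print('rest',n,len(Q),cv2.minAreaRect((Q[:,:2]*1000).astype(np.float32)))
    r=trace(n,'ring')
    for k in r[:2]:
        Q=cloud(n,d,k['pixels']); z=Q[:,2]; T=Q[z>.08]; 
        print('ring',n,k['conf'],np.percentile(T[:,2],[5,50,95,99]),len(T))
        def g(x): return np.hypot(np.hypot(T[:,0]-x[0],T[:,1]-x[1])-.024,T[:,2]-x[2])-.004
        s=least_squares(g,[*T[:,:2].mean(0),.09],loss='soft_l1',f_scale=.001); print(s.x,np.median(abs(g(s.x))))
    r=trace(n,'stand')[0]; Q=cloud(n,d,r['pixels']); Q=Q[(Q[:,2]>-.01)&(Q[:,2]<.03)]; print('stand',np.percentile(Q[:,2],[10,50,90]),cv2.minEnclosingCircle((Q[:,:2]*1000).astype(np.float32)))
# xarm7 r,z check
def dh(a,al,d,th):
    c,s,ca,sa=np.cos(th),np.sin(th),np.cos(al),np.sin(al)
    return np.array([[c,-s,0,a],[s*ca,c*ca,-sa,-sa*d],[s*sa,c*sa,ca,ca*d],[0,0,0,1]])
q=telemetry.get_obs()['q'];h=np.pi/2
T=np.eye(4)
for (a,al,d),th in zip([(0,0,.267),(0,-h,0),(0,h,.293),(.0525,h,0),(.0775,h,.3425),(0,h,0),(.076,-h,.097)],q): T=T@dh(a,al,d,th)
print(T, np.hypot(T[0,3],T[1,3]), telemetry.get_obs()['position'], cv2.Rodrigues(telemetry.get_obs()['tcp_rot'])[0])
E
```

```text
scene 0.72 [213.4, 287.6] 608
top 0.96 [420.5, 283.6] 745
pot fixed tilt c [ 0.49594994 -0.23578423  0.05552501] a [-0.81118772  0.40418843  0.42261826] yaw 153.5144185198745 res 0.0010930482466340076
pot fixed tilt c [ 0.49243449 -0.23514712  0.06132157] a [-0.79289018  0.43899768  0.42261826] yaw 151.02811747252923 res 0.002104822542481734
pot fixed tilt c [ 0.49462137 -0.23558064  0.05836418] a [-0.79996707  0.42596536  0.42261826] yaw 151.96565335815023 res 0.0016871444276145252
rest scene 712 ((495.114013671875, -235.25100708007812), (84.96195220947266, 130.97543334960938), 61.91645050048828)
ring scene 0.48 [0.08544355 0.09291224 0.09606488 0.09669098] 117
[0.49001553 0.13712753 0.09064638] 0.0009707305872381617Traceback (most recent call last):
  File "<stdin>", line 13, in <module>
    return _quantile_unchecked(
        a, q, axis, out, overwrite_input, method, keepdims, weights)
    return _ureduce(a,
                    func=_quantile_ureduce_func,
    ...<5 lines>...
                    overwrite_input=overwrite_input,
                    method=method)
    r = func(a, **kwargs)
    result = _quantile(arr,
                       quantiles=q,
    ...<2 lines>...
                       out=out,
                       weights=wgt)
    slices_having_nans = np.isnan(arr[-1, ...])
                                  ~~~^^^^^^^^^
IndexError: index -1 is out of bounds for axis 0 with size 0
```

```bash
python3 - <<'E'
from m import *
n='top'
im,d=shot(n)
r=trace(n,'rest')[0]; Q=cloud(n,d,r['pixels']); Q=Q[(Q[:,2]>.008)&(Q[:,2]<.016)]
print('rest',n,len(Q),cv2.minAreaRect((Q[:,:2]*1000).astype(np.float32)))
for k in trace(n,'ring')[:2]:
        print(k['conf'],k['position'],k['pixels'].sum())
        Q=cloud(n,d,k['pixels']); z=Q[:,2]; T=Q[z>.08]; 
        if len(T)<30: continue
        print('ring',n,np.percentile(T[:,2],[5,50,95,99]),len(T))
        def g(x): return np.hypot(np.hypot(T[:,0]-x[0],T[:,1]-x[1])-.024,T[:,2]-x[2])-.004
        s=least_squares(g,[*T[:,:2].mean(0),.09],loss='soft_l1',f_scale=.001); print(s.x,np.median(abs(g(s.x))))
def dh(a,al,d,th):
    c,s,ca,sa=np.cos(th),np.sin(th),np.cos(al),np.sin(al)
    return np.array([[c,-s,0,a],[s*ca,c*ca,-sa,-sa*d],[s*sa,c*sa,ca,ca*d],[0,0,0,1]])
o=telemetry.get_obs();q=o['q'];h=np.pi/2
T=np.eye(4)
for (a,al,d),th in zip([(0,0,.267),(0,-h,0),(0,h,.293),(.0525,h,0),(.0775,h,.3425),(0,h,0),(.076,-h,.097)],q): T=T@dh(a,al,d,th)
print(T, np.hypot(T[0,3],T[1,3]), cv2.Rodrigues(o['tcp_rot'])[0])
E
```

```text
rest top 822 ((493.7660827636719, -235.72154235839844), (83.70498657226562, 130.8294677734375), 61.08115768432617)
0.97 [247.7, 283.2] 460
ring top [0.0917406  0.09466745 0.09761673 0.09844026] 254
[0.49147465 0.13628356 0.09202911] 0.0007562576324617132
0.56 [404.8, 279.2] 1239
[[ 0.34004389 -0.94037661 -0.00787255  0.15049828]
 [-0.93991142 -0.3401243   0.02969823 -0.57314493]
 [-0.03060517 -0.0026992  -0.99952791  0.31035119]
 [ 0.          0.          0.          1.        ]] 0.592574758384401 [[-9.40473664e-01  3.39866572e-01 -2.27222795e-06]
 [ 3.39866572e-01  9.40473664e-01  3.93807618e-05]
 [ 1.55211751e-05  3.62643150e-05 -9.99999999e-01]]
```

Emit:
{"op": "jog_arm", "data": {
  "commands": [
    [0.49,-0.79,0,0,0,-0.15,1],
    [0.49,-0.79,0,0,0,-0.15,1],
    [0.49,-0.79,0,0,0,-0.15,1],
    [0.49,-0.79,0,0,0,-0.15,1],
    [0.49,-0.79,0,0,0,-0.15,1],
    [0.49,-0.79,0,0,0,-0.15,1],
    [0.49,-0.79,0,0,0,-0.15,1],
    [0.49,-0.79,0,0,0,-0.15,1],
    [0.49,-0.79,0,0,0,-0.15,1],
    [0.49,-0.79,0,0,0,-0.15,1],
    [0.49,-0.79,0,0,0,-0.15,1],
    [-0.11,-0.89,0,0,0,0,1],
    [-0.11,-0.89,0,0,0,0,1],
    [-0.11,-0.89,0,0,0,0,1],
    [-0.11,-0.89,0,0,0,0,1],
    [-0.11,-0.89,0,0,0,0,1],
    [-0.11,-0.89,0,0,0,0,1],
    [-0.11,-0.89,0,0,0,0,1],
    [-0.11,-0.89,0,0,0,0,1]
  ]
}}

```text
clock: 2.9
position: [0.4577, -0.1801, 0.2047]
tcp_rot: [0.75, 3.042, 0.019]
ft_force: [0.9, -0.3, 0.2]
width: 1.005
```

```bash
python3 - <<'E'
from h import *
o=telemetry.get_obs(); print(o['clock'],o['q'],o['position'],cv2.Rodrigues(o['tcp_rot'])[0])
E
```

```text
2.9 [-0.18779378  0.16954119  0.50477781  2.00955235 -0.11400889  0.97863068
  1.46131012] [ 0.45773188 -0.1801468   0.2047109 ] [[-0.88533     0.46482762  0.01122854]
 [ 0.46493248  0.88529098  0.00988299]
 [-0.00534664  0.01397022 -0.99988812]]
```

Emit:
{"op": "jog_arm", "data": {
  "commands": [
    [-0.05,-0.1,0,-0.47,-0.88,0,1],
    [-0.05,-0.1,0,-0.47,-0.88,0,1],
    [-0.05,-0.1,0,-0.47,-0.88,0,1],
    [-0.05,-0.1,0,-0.47,-0.88,0,1],
    [-0.05,-0.1,0,-0.47,-0.88,0,1],
    [-0.05,-0.1,0,-0.47,-0.88,0,1],
    [0,0,0,0,0,0,1]
  ]
}}

```text
clock: 3.6
position: [0.441, -0.2205, 0.2064]
tcp_rot: [0.637, 2.519, -0.158]
ft_force: [-0.2, -0.0, 0.7]
width: 0.997
```

```bash
cat > st.py <<'E'
from h import *
o=telemetry.get_obs(); R=cv2.Rodrigues(o['tcp_rot'])[0]; print(o['clock'],'q',o['q'].round(3),'p',o['position'].round(4),'F',o['ft_force'].round(2),'w',round(o['width'],4));print('x',R[:,0].round(3),'y',R[:,1].round(3),'z',R[:,2].round(3))
E
python3 st.py; python3 -c "
from h import *
shot('scene','s1.png')"
```

```text
3.6 q [-0.152 -0.14   0.382  2.42   0.51   0.35   0.879] p [ 0.441  -0.2205  0.2064] F [-0.2  -0.04  0.67] w 0.9972
x [-0.747  0.409 -0.524] y [0.471 0.882 0.017] z [ 0.469 -0.235 -0.851]
```

View pics/s1.png

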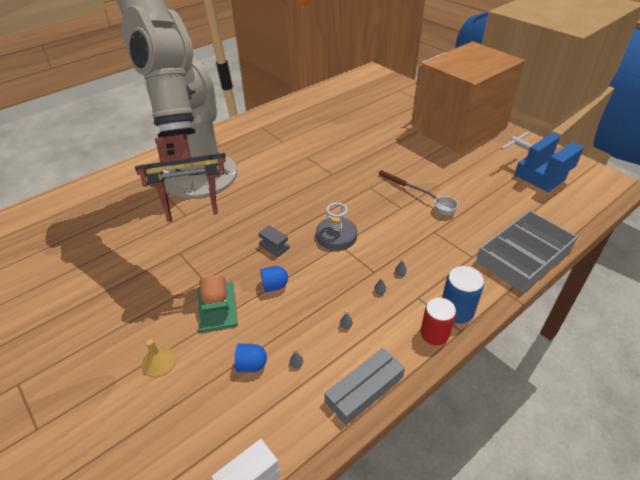

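Emit:
{"op": "jog_arm", "data": {
  "commands": [
    [0.05,0.04,-0.4,0,0,0,1],
    [0.05,0.04,-0.4,0,0,0,1],
    [0.05,0.04,-0.4,0,0,0,1],
    [0.05,0.04,-0.4,0,0,0,1],
    [0,0,0,0,0,0,1]
  ]
}}

```text
clock: 4.15
position: [0.4563, -0.2214, 0.1539]
tcp_rot: [0.64, 2.514, -0.179]
ft_force: [-1.2, -0.6, -0.1]
width: 1.0
```

```bash
python3 st.py
```

```text
4.15 q [ 0.429  0.046 -0.201  2.428  0.87   0.193  0.484] p [ 0.4563 -0.2214  0.1539] F [-1.17 -0.65 -0.07] w 0.9996
x [-0.744  0.406 -0.53 ] y [0.477 0.879 0.003] z [ 0.467 -0.251 -0.848]
```

Emit:
{"op": "jog_arm", "data": {
  "commands": [
    [0.1,0,0,0.47,0.88,0,1],
    [0.1,0.03,-0.3,0.28,0.53,0,1],
    [0,0,-0.3,0,0,0,1],
    [0,0,-0.2,0,0,0,1],
    [0,0,0,0,0,0,1]
  ]
}}

```text
clock: 4.65
position: [0.4699, -0.228, 0.1182]
tcp_rot: [0.674, 2.604, -0.17]
ft_force: [-0.2, 0.0, -0.4]
width: 1.0
```

```bash
python3 st.py
```

```text
4.65 q [ 0.387  0.159 -0.15   2.359  0.701  0.229  0.654] p [ 0.4699 -0.228   0.1182] F [-0.25  0.02 -0.4 ] w 1.0001
x [-0.783  0.432 -0.447] y [ 0.486  0.874 -0.008] z [ 0.387 -0.224 -0.894]
```

Emit:
{"op": "jog_arm", "data": {
  "commands": [
    [0.1,0.05,0,0.28,0.53,0.1,1],
    [0.08,0,-0.4,0,0,0,1],
    [0.08,-0.03,-0.4,0,0,0,1],
    [0,0,0,0,0,0,1]
  ]
}}

```text
clock: 5.05
position: [0.488, -0.2285, 0.082]
tcp_rot: [0.672, 2.658, -0.154]
ft_force: [-0.8, -0.9, 0.2]
width: 0.999
```

```bash
python3 st.py
```

```text
5.05 q [ 0.368  0.266 -0.132  2.312  0.713  0.219  0.65 ] p [ 0.488  -0.2285  0.082 ] F [-0.81 -0.88  0.2 ] w 0.9988
x [-0.807  0.434 -0.4  ] y [ 0.477  0.879 -0.01 ] z [ 0.347 -0.199 -0.917]
```

Emit:
{"op": "jog_arm", "data": {
  "commands": [
    [-0.01,-0.04,-0.25,0,0,0,1],
    [0,-0.02,-0.22,0,0,0,1],
    [0,0,0,0,0,0,1]
  ]
}}

```text
clock: 5.35
position: [0.4907, -0.233, 0.0623]
tcp_rot: [0.669, 2.654, -0.161]
ft_force: [0.2, 0.9, -0.7]
width: 1.001
```

```bash
python3 st.py;  python3 -c "
from h import *
im,d=shot('scene'); im2,d=shot('top')
a=cv2.resize(im[220:370,130:330],(800,600)); b=cv2.resize(im2[200:350,320,][:0] if 0 else im2[200:350,320:520],(800,600))
cv2.imwrite('pics/g1.png',np.hstack([cv2.resize(a,(400,300)),cv2.resize(b,(400,300))])[:,:,::-1])"
```

```text
5.35 q [ 0.347  0.312 -0.104  2.32   0.927  0.177  0.442] p [ 0.4907 -0.233   0.0623] F [ 0.21  0.86 -0.75] w 1.0006
x [-0.807  0.431 -0.404] y [ 0.476  0.879 -0.014] z [ 0.349 -0.204 -0.915]
```

View pics/g1.png

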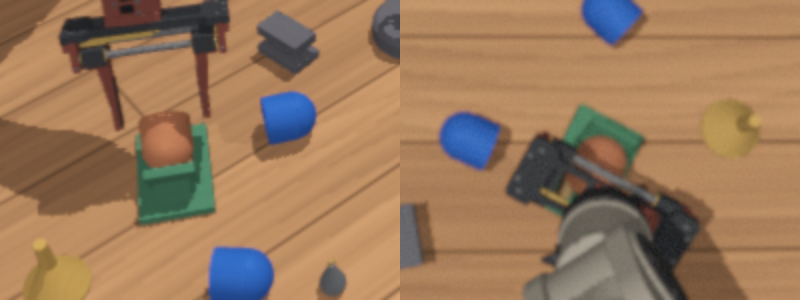

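Emit:
{"op": "jog_arm", "data": {
  "commands": [
    [0,0,0,0,0,0,0.6],
    [0,0,0,0,0,0,0.6],
    [0,0,0,0,0,0,0.3],
    [0,0,0,0,0,0,0.3],
    [0,0,0,0,0,0,0.3],
    [0,0,0,0,0,0,0.3],
    [0,0,0,0,0,0,0.3]
  ]
}}

```text
clock: 6.15
position: [0.4922, -0.2346, 0.0665]
tcp_rot: [0.67, 2.648, -0.163]
ft_force: [0.8, -1.1, 0.2]
width: 0.502
```

```bash
python3 st.py
```

```text
6.15 q [ 0.358  0.306 -0.115  2.317  0.921  0.183  0.448] p [ 0.4922 -0.2346  0.0665] F [ 0.81 -1.06  0.23] w 0.5023
x [-0.804  0.432 -0.409] y [ 0.478  0.878 -0.014] z [ 0.353 -0.207 -0.912]
```

Emit:
{"op": "jog_arm", "data": {
  "commands": [
    [0,0,0,0,0,0,0.5]
  ]
}}

```text
clock: 6.25
position: [0.4923, -0.2347, 0.0666]
tcp_rot: [0.67, 2.648, -0.163]
ft_force: [-0.4, 0.6, -0.4]
width: 0.504
```

```bash
python3 st.py;  python3 -c "
from h import *
im,d=shot('scene'); im2,d=shot('top')
cv2.imwrite('pics/g2.png',np.hstack([cv2.resize(x,(400,300),interpolation=cv2.INTER_CUBIC) for x in (im[240:330,160:280],im2[230:320,350:470])])[:,:,::-1])"
```

```text
6.25 q [ 0.358  0.306 -0.115  2.317  0.921  0.183  0.448] p [ 0.4923 -0.2347  0.0666] F [-0.4   0.64 -0.44] w 0.5038
x [-0.804  0.431 -0.409] y [ 0.478  0.878 -0.014] z [ 0.353 -0.207 -0.912]
```

View pics/g2.png

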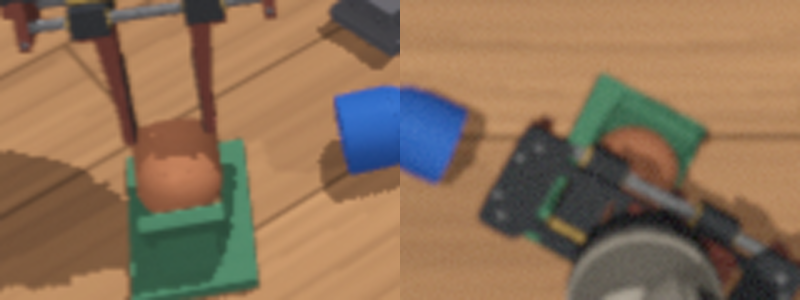

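```bash
python3 -c "
from h import *
from m import potpts,fit
o=telemetry.get_obs(); R=cv2.Rodrigues(o['tcp_rot'])[0]; p=o['position']
im,d=shot('scene')
w=.044*o['width']
def dot(X,c):
    q=(proj('scene',X)[0]-[160,240])*400/120
    cv2.circle(big,tuple(int(v) for v in q),4,c,-1)
big=cv2.resize(im[240:330,160:280],(400,300),interpolation=cv2.INTER_CUBIC)[:,:,::-1].copy()
for s in(-1,1):
    dot(p+R[:,2]*.014+s*w*R[:,1],(0,255,0)); dot(p-R[:,2]*.005+s*w*R[:,1],(255,255,0))
c=np.array([.496,-.236,.0573]);a=np.array([-.799,.427,.4226])
dot(c,(255,0,255));dot(c+a*.033,(255,0,255))
cv2.imwrite('pics/g3.png',cv2.resize(big,(800,600)))
P=potpts('scene'); print(fit(P,c,a,np.radians(25)))
"
```

```text
scene 0.57 [210.6, 284.9] 640
(array([ 0.49575712, -0.23558642,  0.05591637]), array([-0.78763713,  0.44835428,  0.42261826]), np.float64(0.001029734757515173), array([ 0.49575712, -0.23558642,  0.05591637,  2.62409821]))
```

View pics/g3.png

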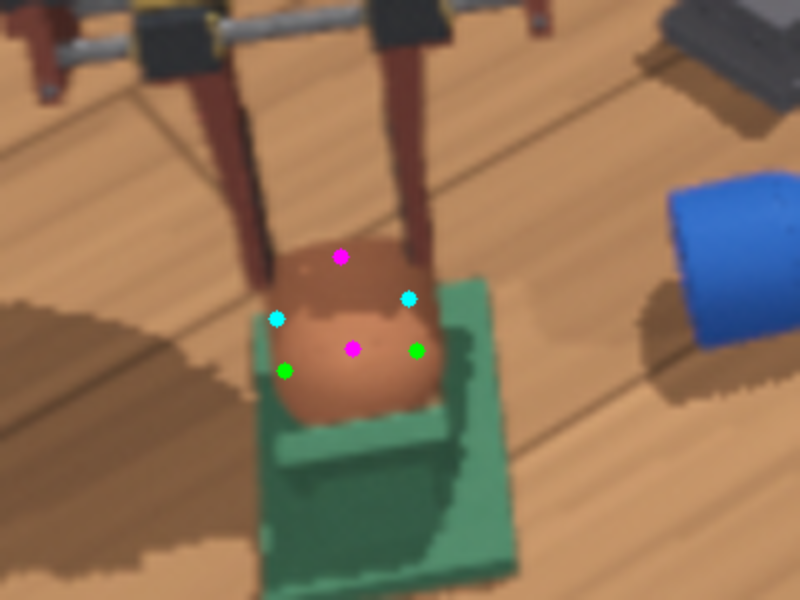

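```bash
python3 -c "
from h import *
o=telemetry.get_obs(); R=cv2.Rodrigues(o['tcp_rot'])[0]; p=o['position']
im,d=shot('scene')
for U,V in [(230,160),(245,220),(258,270),(400,120),(410,200),(418,250),(300,250),(350,250),(400,250),(340,240),(345,350)]:
    u,v=160+U*.15,240+V*.15
    iu,iv=int(round(u)),int(round(v)); X=world('scene',[[u,v]],d[iv,iu])[0]
    print((U,V),X.round(4),'tool',(R.T@(X-p)).round(4),im[iv,iu])
"
```

```text
(230, 160) [ 0.4646 -0.2483  0.133 ] tool [-0.0107 -0.0262 -0.0676] [97 52 45]
(245, 220) [ 0.4752 -0.2525  0.1161] tool [-0.0142 -0.0245 -0.0475] [90 49 43]
(258, 270) [ 0.4798 -0.2544  0.0971] tool [-0.011  -0.0237 -0.0281] [81 48 45]
(400, 120) [ 0.4888 -0.1981  0.1368] tool [-0.0101  0.0295 -0.0728] [98 53 46]
(410, 200) [ 0.499  -0.2051  0.1117] tool [-0.0111  0.0285 -0.045 ] [98 52 46]
(418, 250) [ 0.5075 -0.2098  0.0978] tool [-0.0143  0.0286 -0.0283] [98 53 46]
(300, 250) [ 0.4793 -0.2386  0.095 ] tool [-0.0029 -0.0101 -0.0297] [143  89  62]
(350, 250) [ 0.4885 -0.2253  0.0932] tool [-0.0038  0.006  -0.0275] [143  90  63]
(400, 250) [ 0.4934 -0.2102  0.0863] tool [ 0.0016  0.0217 -0.0227] [125  78  56]
(340, 240) [ 0.4815 -0.2252  0.0921] tool [ 0.0024  0.0028 -0.0291] [148  95  66]
(345, 350) [ 0.5094 -0.2434  0.0746] tool [-0.0207  0.0003  0.0005] [196 129  93]
```

```bash
python3 -c "
from h import *
R=cv2.Rodrigues(np.array([.637,2.519,-.158]))[0]; p=np.array([.441,-.2205,.2064])
for s in(-1,1):
  for z in(.014,-.005,-.03): print(s,z,proj('scene',p+R[:,2]*z+s*.044*R[:,1]))
im,d=shot('scene'); 
o=telemetry.get_obs(); print(o['position'],o['width'])
big=cv2.resize(im[225:315,170:260],(600,600),interpolation=cv2.INTER_NEAREST)
cv2.imwrite('pics/g4.png',big[:,:,::-1])
"
```

```text
-1 0.014 [[174.03191664 237.46435631]]
-1 -0.005 [[172.21562206 228.69484956]]
-1 -0.03 [[169.80742106 217.04811764]]
1 0.014 [[215.84076281 230.65082198]]
1 -0.005 [[214.20883935 221.93683481]]
1 -0.03 [[212.04442994 210.36494657]]
[ 0.49232504 -0.23464826  0.06660049] 0.5072978662012488
```

View pics/g4.png

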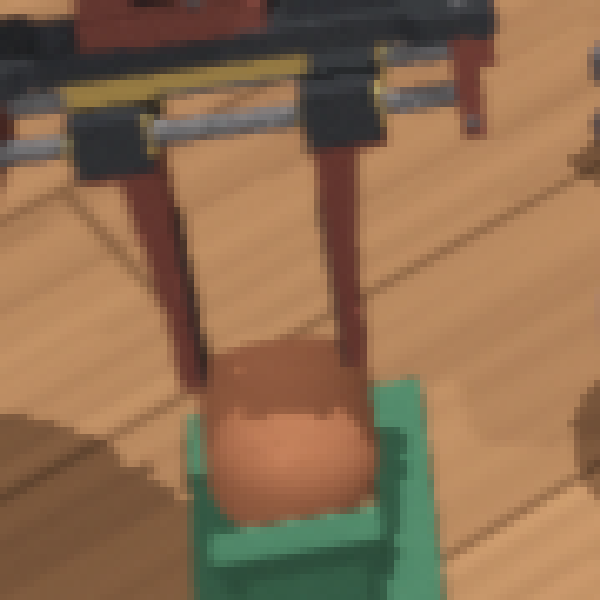

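The fingers pinched only the upper chord of the pot: the opening is 44 mm, which is too narrow for the 58 mm diameter. Depth puts the real fingertips about 35 mm short of where the reported TCP says they should be. I'll open and confirm that offset before going deeper.

Emit:
{"op": "jog_arm", "data": {
  "commands": [
    [0,0,0,0,0,0,1],
    [0,0,0,0,0,0,1],
    [0,0,0,0,0,0,1],
    [0,0,0,0,0,0,1],
    [0,0,0,0,0,0,1]
  ]
}}

```text
clock: 7.1
position: [0.4919, -0.2337, 0.0661]
tcp_rot: [0.67, 2.649, -0.162]
ft_force: [-0.1, -0.7, -0.2]
width: 0.921
```

```bash
cat > ft.py <<'E'
# finger points in the tool frame
from h import *
o=telemetry.get_obs(); R=cv2.Rodrigues(o['tcp_rot'])[0]; p=o['position']
for n in('scene','top'):
    im,d=shot(n); f=im.astype(float)
    Q=cloud(n,d,np.ones(d.shape,bool)); L=(Q-p)@R
    m=d>0; col=f[m]
    red=(col[:,0]>1.5*col[:,1])&(col[:,0]<130)&(abs(L[:,0])<.03)&(abs(L[:,1])<.07)&(L[:,2]>-.1)&(L[:,2]<.04)
    for s in(-1,1):
        k=red&(s*L[:,1]>0)
        if k.sum()>10: print(n,s,k.sum(),'zmax',np.percentile(L[k,2],[90,97,100]).round(4),'y',np.percentile(L[k,1],[5,50,95]).round(4),'x',np.percentile(L[k,0],[5,50,95]).round(4))
E
python3 st.py; python3 ft.py; python3 -c "
from m import *
c=np.array([.496,-.236,.0573]);a=np.array([-.799,.427,.4226])
P=potpts('scene'); print(fit(P,c,a,np.radians(25)))
im,d=shot('scene')
cv2.imwrite('pics/g5.png',cv2.resize(im[225:315,170:260],(600,600),interpolation=cv2.INTER_NEAREST)[:,:,::-1])
"
```

```text
7.1 q [ 0.359  0.306 -0.117  2.318  0.921  0.183  0.447] p [ 0.4919 -0.2337  0.0661] F [-0.09 -0.65 -0.24] w 0.9212
x [-0.805  0.431 -0.408] y [ 0.478  0.878 -0.013] z [ 0.353 -0.206 -0.913]
scene -1 167 zmax [-0.0342 -0.0252  0.0215] y [-0.0518 -0.0445 -0.0407] x [-0.0134 -0.0102 -0.001 ]
scene 1 206 zmax [0.0012 0.0197 0.0243] y [0.0213 0.0461 0.0545] x [-0.0151 -0.0101  0.0042]
top -1 26 zmax [-0.0068 -0.0015  0.0087] y [-0.0426 -0.0139 -0.0013] x [-0.0122 -0.0104 -0.0068]
top 1 80 zmax [0.0056 0.01   0.0137] y [0.0022 0.0167 0.0241] x [-0.0155 -0.0099  0.0287]
scene 0.69 [212.7, 286.7] 621
(array([ 0.49586068, -0.23579084,  0.05567681]), array([-0.7953503 ,  0.43452469,  0.42261826]), np.float64(0.0010879971564173307), array([ 0.49586068, -0.23579084,  0.05567681,  2.64157054]))
```

View pics/g5.png

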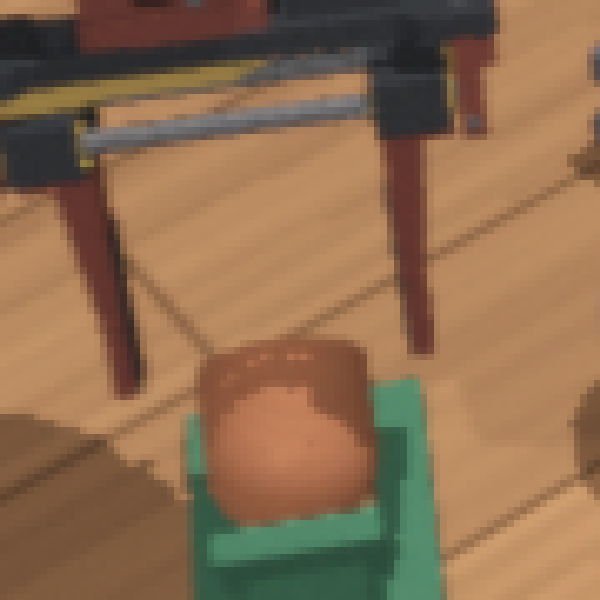

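Emit:
{"op": "jog_arm", "data": {
  "commands": [
    [0.0,0,0,0.47,0.88,0,1],
    [0.03,-0.02,-0.25,0,0,0,1],
    [0.03,-0.02,-0.25,0,0,0,1],
    [0.03,-0.02,-0.25,0,0,0,1],
    [0,0,0,0,0,0,1]
  ]
}}

```text
clock: 7.85
position: [0.4962, -0.2408, 0.0274]
tcp_rot: [0.693, 2.711, -0.149]
ft_force: [-0.6, -0.1, 0.4]
width: 1.001
```

```bash
python3 st.py; python3 ft.py; python3 -c "
from m import *
im,d=shot('scene')
cv2.imwrite('pics/g6.png',cv2.resize(im[225:315,170:260],(600,600),interpolation=cv2.INTER_NEAREST)[:,:,::-1])
"
```

```text
7.85 q [ 0.415  0.406 -0.161  2.268  0.896  0.202  0.49 ] p [ 0.4962 -0.2408  0.0274] F [-0.6  -0.05  0.39] w 1.0015
x [-0.824  0.447 -0.348] y [ 0.482  0.876 -0.017] z [ 0.297 -0.182 -0.937]
scene -1 151 zmax [-0.0303 -0.0244 -0.0184] y [-0.0538 -0.0479 -0.0438] x [-0.0134 -0.0099 -0.0044]
scene 1 201 zmax [-0.0297 -0.0216 -0.0155] y [0.0244 0.0491 0.0573] x [-0.0206 -0.011  -0.0001]
top 1 68 zmax [-0.0255 -0.0192  0.032 ] y [0.0124 0.0216 0.0286] x [-0.0243  0.0142  0.0249]
```

View pics/g6.png

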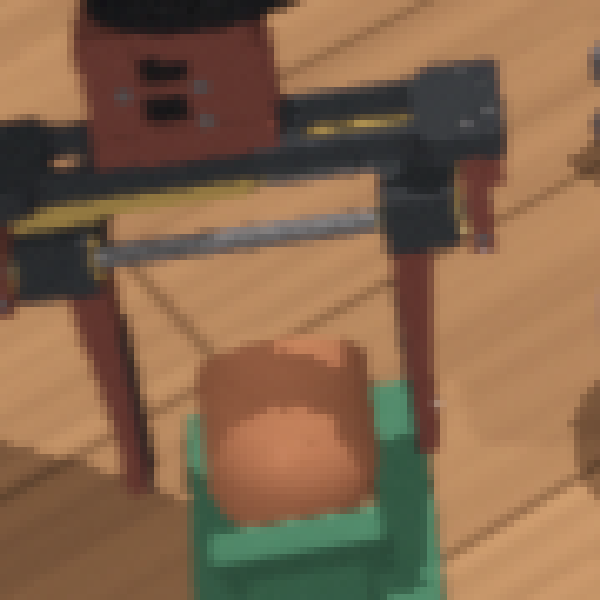

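Emit:
{"op": "jog_arm", "data": {
  "commands": [
    [0.03,0.06,-0.04,0,0,0,1],
    [0,0,0,0,0,0,0.6],
    [0,0,0,0,0,0,0.5],
    [0,0,0,0,0,0,0.4],
    [0,0,0,0,0,0,0.3],
    [0,0,0,0,0,0,0.2],
    [0,0,0,0,0,0,0.2],
    [0,0,0,0,0,0,0.2],
    [0,0,0,0,0,0,0.2],
    [0,0,0,0,0,0,0.2]
  ]
}}

```text
clock: 9.0
position: [0.499, -0.2388, 0.0292]
tcp_rot: [0.693, 2.706, -0.151]
ft_force: [-0.8, 0.2, 0.5]
width: 0.637
```

```bash
python3 st.py; python3 -c "
from m import *
im,d=shot('scene')
cv2.imwrite('pics/g7.png',cv2.resize(im[225:315,170:260],(600,600),interpolation=cv2.INTER_NEAREST)[:,:,::-1])
"
```

```text
9.0 q [ 0.401  0.404 -0.155  2.268  0.909  0.202  0.468] p [ 0.499  -0.2388  0.0292] F [-0.77  0.18  0.49] w 0.6369
x [-0.822  0.447 -0.353] y [ 0.483  0.875 -0.018] z [ 0.301 -0.185 -0.936]
```

View pics/g7.png

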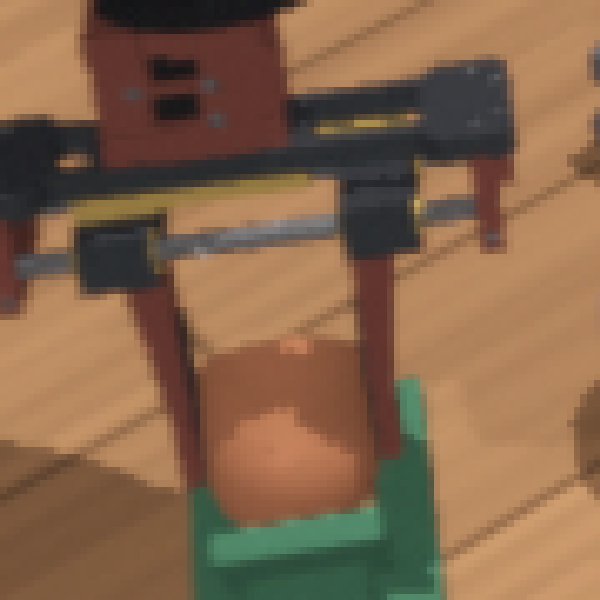

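Emit:
{"op": "jog_arm", "data": {
  "commands": [
    [0,0,0.08,0,0,0,0.2],
    [0,0,0.1,0,0,0,0.2],
    [0,0,0.1,0,0,0,0.2],
    [0,0,0.1,0,0,0,0.2],
    [0,0,0,0,0,0,0.2]
  ]
}}

```text
clock: 9.55
position: [0.4957, -0.2366, 0.047]
tcp_rot: [0.692, 2.713, -0.15]
ft_force: [0.1, 0.1, -6.6]
width: 0.641
```

```bash
python3 st.py; python3 -c "
from m import *
im,d=shot('scene')
cv2.imwrite('pics/g8.png',cv2.resize(im[225:315,170:260],(600,600),interpolation=cv2.INTER_NEAREST)[:,:,::-1])
"
```

```text
9.55 q [ 0.487  0.369 -0.254  2.257  0.812  0.263  0.573] p [ 0.4957 -0.2366  0.047 ] F [ 0.1   0.15 -6.6 ] w 0.6408
x [-0.825  0.447 -0.346] y [ 0.482  0.876 -0.019] z [ 0.295 -0.182 -0.938]
```

View pics/g8.png

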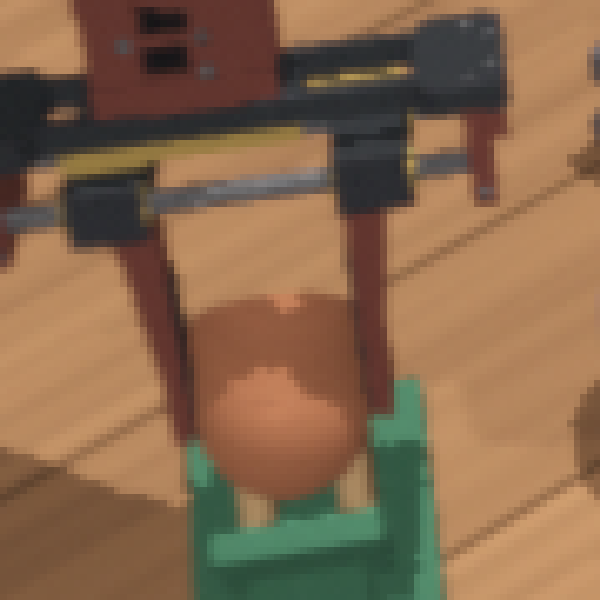

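Emit:
{"op": "jog_arm", "data": {
  "commands": [
    [0,0,0.25,0,0,0,0.2],
    [0,0,0.35,0,0,0,0.2],
    [0.05,0,0.35,0,0,0,0.2],
    [0.05,0,0.35,0,0,0,0.2],
    [0.05,0,0.35,0,0,0,0.2],
    [0.05,0,0.35,0,0,0,0.2],
    [0.05,0,0.35,0,0,0,0.2],
    [0.05,0,0.35,0,0,0,0.2],
    [0.05,0,0.35,0,0,0,0.2],
    [0,0,0,0,0,0,0.2],
    [0,0,0,0,0,0,0.2]
  ]
}}

```text
clock: 10.7
position: [0.5051, -0.2355, 0.1996]
tcp_rot: [0.699, 2.727, -0.151]
ft_force: [-0.6, -0.4, -6.3]
width: 0.641
```

```bash
python3 st.py; python3 -c "
from m import *
P=potpts('scene'); print(fit(P,P.mean(0),[-.8,.43,.42]))
im,d=shot('scene','s9.png')
"
```

```text
10.7 q [ 0.767  0.153 -0.551  2.085  0.327  0.627  1.067] p [ 0.5051 -0.2355  0.1996] F [-0.65 -0.44 -6.32] w 0.6411
x [-0.829  0.45  -0.333] y [ 0.484  0.875 -0.023] z [ 0.281 -0.18  -0.943]
scene 0.56 [200.5, 231.5] 903
(array([ 0.50252907, -0.23247691,  0.22601975]), array([-0.77362433,  0.4408883 ,  0.45510757]), np.float64(0.0008093061423785439), array([ 0.50252907, -0.23247691,  0.22601975, -1.69987137,  0.96875623]))
```

View pics/s9.png

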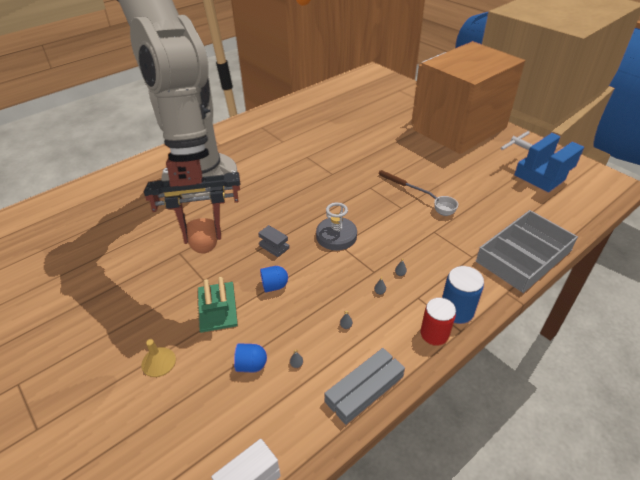

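Emit:
{"op": "jog_arm", "data": {
  "commands": [
    [0.1,0.2,0.2,0.24,0.44,0,0.2],
    [0.1,0.36,0.2,0.48,0.876,0,0.2],
    [0.1,0.36,0.2,0.48,0.876,0,0.2],
    [0.1,0.36,0.2,0.48,0.876,0,0.2],
    [0.1,0.36,0.2,0.48,0.876,0,0.2],
    [0.1,0.36,0.2,0.48,0.876,0,0.2],
    [0.1,0.36,0.2,0.48,0.876,0,0.2],
    [0.1,0.36,0.1,0.48,0.876,0,0.2],
    [0.1,0.36,0.1,0.48,0.876,0,0.2],
    [0.1,0.36,0.1,0.48,0.876,0,0.2],
    [0,0.2,0,0.24,0.44,0,0.2],
    [0,0,0,0,0,0,0.2]
  ]
}}

```text
clock: 12.05
position: [0.5551, -0.0504, 0.2709]
tcp_rot: [-0.631, -2.497, -0.149]
ft_force: [0.6, -0.7, -6.5]
width: 0.64
```

```bash
python3 st.py; python3 -c "
from m import *
P=potpts('scene'); print(fit(P,P.mean(0),[-.8,.43,.9]))
im,d=shot('scene','s10.png')
"
```

```text
12.05 q [ 0.457  0.652 -0.6    1.319  0.051  1.761  0.941] p [ 0.5551 -0.0504  0.2709] F [ 0.55 -0.72 -6.55] w 0.6404
x [-0.736  0.407  0.542] y [ 0.468  0.883 -0.027] z [-0.489  0.233 -0.84 ]
scene 0.83 [291.3, 195.1] 531
(array([ 0.57292656, -0.05788805,  0.28908045]), array([-0.13481502,  0.08941324,  0.98682834]), np.float64(0.0007485715034228936), array([ 0.57292656, -0.05788805,  0.28908045, -0.13661446,  0.09060668]))
```

View pics/s10.png

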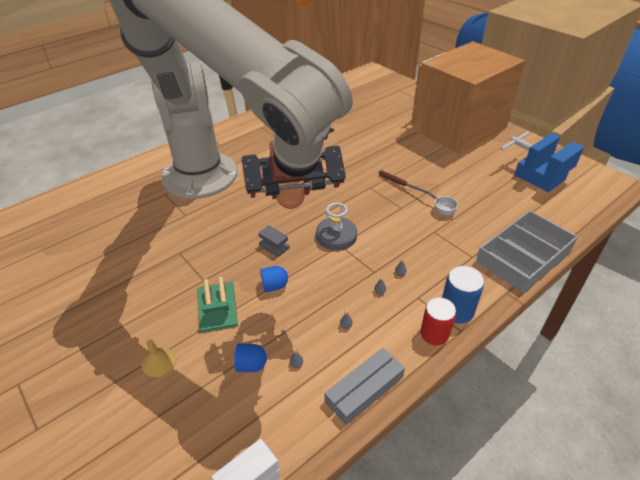

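Emit:
{"op": "jog_arm", "data": {
  "commands": [
    [0,0.2,0,0,0,0.5,0.2],
    [-0.1,0.4,-0.1,0,0,0.9,0.2],
    [-0.1,0.43,-0.2,0,0,0.95,0.2],
    [-0.18,0.43,-0.2,0,0,0.95,0.2],
    [-0.18,0.43,-0.2,0,0,0.95,0.2],
    [-0.18,0.43,-0.2,0,0,0.95,0.2],
    [-0.18,0.43,-0.2,0,0,0.95,0.2],
    [-0.18,0.43,-0.2,0,0,0.95,0.2],
    [-0.18,0.3,-0.1,0,0,0.8,0.2],
    [-0.1,0.1,0,0,0,0.4,0.2],
    [0,0,0,0,0,0,0.2],
    [0,0,0,0,0,0,0.2]
  ]
}}

```text
clock: 13.4
position: [0.4743, 0.1477, 0.2058]
tcp_rot: [0.401, -2.57, 0.141]
ft_force: [0.0, -0.4, -5.3]
width: 0.637
```

```bash
python3 st.py; python3 -c "
from m import *
P=potpts('scene'); print(fit(P,P.mean(0),[-.1,.0,.9]))
P=potpts('top'); 
if P is not None: print(fit(P,P.mean(0),[-.1,.0,.9]))
im,d=shot('scene','s11.png')
im,d=shot('top','t11.png')
"
```

```text
13.4 q [ 0.117  0.661 -0.799  1.537  0.28   1.662  1.136] p [0.4743 0.1477 0.2058] F [ 0.03 -0.44 -5.33] w 0.6366
x [-0.815 -0.255  0.52 ] y [-0.31   0.95  -0.021] z [-0.489 -0.178 -0.854]
scene 0.58 [343.2, 166.9] 169
(array([0.49278909, 0.15483587, 0.22600257]), array([-0.01474358, -0.01075622,  0.99983345]), np.float64(0.0009350589939999335), array([ 0.49278909,  0.15483587,  0.22600257, -0.01474604, -0.01075801]))
top 0.6 [220.2, 281.5] 437
(array([0.49352276, 0.14760537, 0.24001707]), array([-0.15499706, -0.09185376,  0.9836355 ]), np.float64(0.0015660085267873679), array([ 0.49352276,  0.14760537,  0.24001707, -0.15757571, -0.0933819 ]))
```

View pics/s11.png

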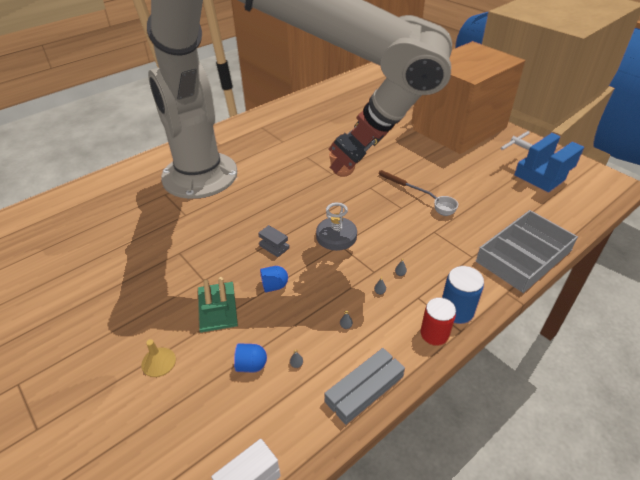

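View pics/t11.png

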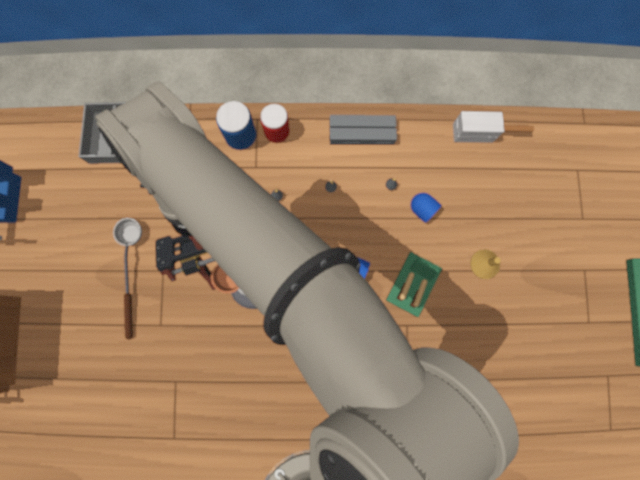

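Emit:
{"op": "jog_arm", "data": {
  "commands": [
    [-0.02,-0.12,-0.1,-0.23,0.71,0,0.2],
    [-0.03,-0.13,-0.2,-0.23,0.71,0,0.2],
    [-0.03,-0.12,-0.2,-0.23,0.71,0,0.2],
    [0,0,-0.2,0,0,0,0.2],
    [0,0,0,0,0,0,0.2],
    [0,0,0,0,0,0,0.2]
  ]
}}

```text
clock: 14.3
position: [0.4739, 0.1251, 0.1695]
tcp_rot: [0.358, -2.379, 0.169]
ft_force: [0.1, 0.2, -4.8]
width: 0.637
```

```bash
cat > pt.py <<'E'
from m import *
import sys
o=telemetry.get_obs(); R=cv2.Rodrigues(o['tcp_rot'])[0]; p=o['position']
print('kin ball',(p+R@[-.0058,.001,-.0259]).round(4),'axis',(R@[.68,-.005,-.734]).round(3))
for n in('scene','top'):
    P=potpts(n)
    if P is not None and len(P)>40:
        c,a,e,x=fit(P,P.mean(0),[0,.0,.9]); print(n,len(P),c.round(4),a.round(3),e.round(5))
E
python3 st.py; python3 pt.py; python3 -c "
from m import *
im,d=shot('scene'); im2,d=shot('top')
cv2.imwrite('pics/r1.png',np.hstack([cv2.resize(x,(400,400),interpolation=cv2.INTER_NEAREST) for x in (im[140:240,290:390],im2[230:330,200:300])])[:,:,::-1])
"
```

```text
14.3 q [ 0.087  0.806 -0.743  1.461  0.282  1.786  1.143] p [0.4739 0.1251 0.1695] F [ 0.1   0.17 -4.83] w 0.6373
x [-0.707 -0.209  0.676] y [-0.302  0.953 -0.022] z [-0.639 -0.22  -0.737]
kin ball [0.4943 0.133  0.1846] axis [-0.01   0.015  1.   ]
scene 0.49 [327.7, 174.9] 97
top 0.73 [242.8, 274.7] 811
top 684 [0.4963 0.1325 0.2058] [0.041 0.008 0.999] 0.00261
```

View pics/r1.png

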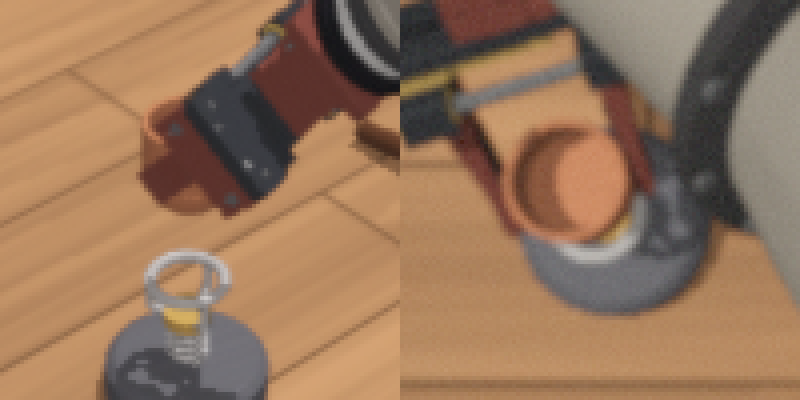

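```bash
cat > rim.py <<'E'
from m import *
def rim(rep=3):
    res=[]
    for k in range(rep):
        im,d=shot('top'); m=None
        for r in trace('top','pot'):
            c=im[r['pixels']].astype(float).mean(0)
            if c[0]>c[2]*1.2: m=r['pixels']; break
        if m is None: continue
        P=cloud('top',d,m); P=P[P[:,2]<np.percentile(P[:,2],99)+.003]
        zt=np.percentile(P[:,2],90)
        # fit: rim annulus, radius 25..29 about axis, plane height h
        def q(x):
            cx,cy,h,a,b=x
            v=P-np.array([cx,cy,h]); n=np.array([a,b,1])/np.sqrt(1+a*a+b*b)
            hh=v@n; rr=np.linalg.norm(v-np.outer(hh,n),axis=1)
            # SDF to solid cup: outer cylinder r29, inner r25, top at hh=0
            dr=np.abs(rr-.027)-.002; 
            out=np.hypot(np.maximum(dr,0),np.maximum(hh,0))+np.minimum(np.maximum(dr,hh),0)
            return np.clip(out,-.004,.006)/.0015
        x0=[*P[P[:,2]>zt-.01][:,:2].mean(0),zt,0,0]
        sel=np.abs(P[:,2]-zt)<.02
        P=P[sel]
        s=least_squares(q,x0,loss='soft_l1',x_scale=[.01,.01,.01,.1,.1],diff_step=1e-4)
        res.append(np.r_[s.x,s.cost/len(P)]); n=np.array([s.x[3],s.x[4],1]);n/=np.linalg.norm(n)
        print('rim',s.x[:3].round(4),'axis',n.round(3),'ball',(s.x[:3]-.033*n).round(4),len(P),round(s.cost/len(P),2))
    return res
if __name__=='__main__': rim()
E
python3 rim.py
```

```text
rim [0.4944 0.1303 0.2199] axis [0.053 0.069 0.996] ball [0.4927 0.128  0.1871] 235 0.19
rim [0.4959 0.1327 0.219 ] axis [-0.014  0.032  0.999] ball [0.4963 0.1316 0.186 ] 282 0.13
rim [0.4961 0.1323 0.2185] axis [-0.017  0.015  1.   ] ball [0.4967 0.1318 0.1855] 320 0.16
```

Emit:
{"op": "jog_arm", "data": {
  "commands": [
    [-0.04,0.04,-0.1,0,0,0,0.2],
    [-0.04,0.04,-0.2,0,0,0,0.2],
    [0,0,-0.2,0,0,0,0.2],
    [0,0,-0.2,0,0,0,0.2],
    [0,0,-0.2,0,0,0,0.2],
    [0,0,0,0,0,0,0.2],
    [0,0,0,0,0,0,0.2]
  ]
}}

```text
clock: 15.6
position: [0.4686, 0.1292, 0.119]
tcp_rot: [0.359, -2.376, 0.171]
ft_force: [0.9, 0.9, -5.5]
width: 0.64
```

```bash
python3 st.py; python3 pt.py; python3 rim.py; python3 -c "
from m import *
im,d=shot('scene'); im2,d=shot('top')
cv2.imwrite('pics/r2.png',np.hstack([cv2.resize(x,(400,400),interpolation=cv2.INTER_NEAREST) for x in (im[140:240,290:390],im2[230:330,200:300])])[:,:,::-1])
"
```

```text
15.6 q [ 0.074  0.86  -0.729  1.495  0.308  1.71   1.128] p [0.4686 0.1292 0.119 ] F [ 0.94  0.95 -5.49] w 0.6398
x [-0.704 -0.209  0.678] y [-0.303  0.953 -0.022] z [-0.642 -0.221 -0.734]
kin ball [0.489  0.1371 0.134 ] axis [-0.007  0.016  1.   ]
scene 0.46 [330.3, 189.4] 114
top 0.66 [242.5, 279.3] 753
top 627 [0.4918 0.1357 0.1549] [ 0.075 -0.026  0.997] 0.00246
rim [0.4915 0.1366 0.1684] axis [-0.008  0.01   1.   ] ball [0.4918 0.1363 0.1354] 270 0.16
rim [0.4916 0.1366 0.1689] axis [-0.014  0.025  1.   ] ball [0.4921 0.1358 0.1359] 233 0.13
rim [0.4916 0.1365 0.1691] axis [-0.014  0.024  1.   ] ball [0.4921 0.1357 0.1361] 225 0.11
```

View pics/r2.png

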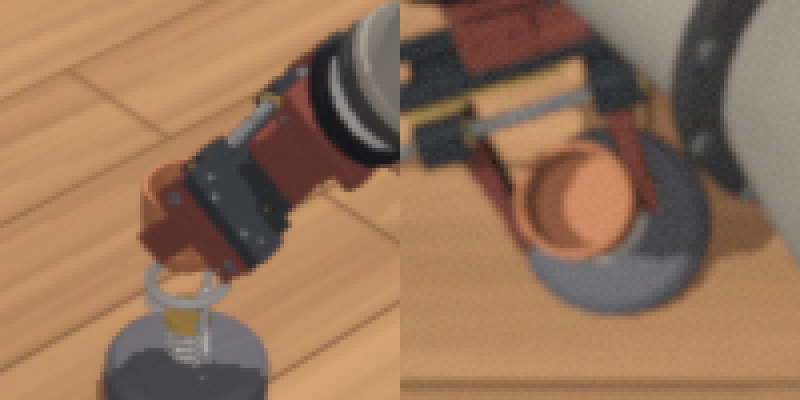

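Emit:
{"op": "jog_arm", "data": {
  "commands": [
    [0,0,-0.1,0,0,0,0.2],
    [0,0,-0.1,0,0,0,0.2],
    [0,0,-0.1,0,0,0,0.2],
    [0,0,-0.06,0,0,0,0.2],
    [0,0,0,0,0,0,0.2],
    [0,0,0,0,0,0,0.2]
  ]
}}

```text
clock: 16.8
position: [0.4685, 0.1291, 0.0993]
tcp_rot: [0.359, -2.376, 0.171]
ft_force: [0.0, -0.2, -5.5]
width: 0.638
```

```bash
python3 st.py
```

```text
16.8 q [ 0.07   0.883 -0.722  1.502  0.32   1.683  1.125] p [0.4685 0.1291 0.0993] F [ 0.02 -0.22 -5.49] w 0.6377
x [-0.705 -0.209  0.678] y [-0.303  0.953 -0.022] z [-0.641 -0.222 -0.734]
```

Emit:
{"op": "jog_arm", "data": {
  "commands": [
    [0,0,-0.06,0,0,0,0.2],
    [0,0,0,0,0,0,0.2],
    [0,0,0,0,0,0,0.2]
  ]
}}

```text
clock: 17.1
position: [0.4686, 0.1295, 0.0969]
tcp_rot: [0.359, -2.376, 0.17]
ft_force: [-0.2, 0.3, -4.5]
width: 0.639
```

Emit:
{"op": "jog_arm", "data": {
  "commands": [
    [0,0,-0.04,0,0,0,0.2],
    [0,0,0,0,0,0,0.2],
    [0,0,0,0,0,0,0.2]
  ]
}}

```text
clock: 17.4
position: [0.4686, 0.1297, 0.0955]
tcp_rot: [0.359, -2.376, 0.17]
ft_force: [0.1, -1.1, -4.1]
width: 0.639
```

Emit:
{"op": "jog_arm", "data": {
  "commands": [
    [0,0,-0.05,0,0,0,0.2],
    [0,0,0,0,0,0,0.2],
    [0,0,0,0,0,0,0.2]
  ]
}}

```text
clock: 17.7
position: [0.4686, 0.1297, 0.0936]
tcp_rot: [0.359, -2.375, 0.171]
ft_force: [0.4, 0.4, -2.0]
width: 0.635
```

Emit:
{"op": "jog_arm", "data": {
  "commands": [
    [0,0,-0.03,0,0,0,0.2],
    [0,0,0,0,0,0,0.2],
    [0,0,0,0,0,0,0.2]
  ]
}}

```text
clock: 18.0
position: [0.4685, 0.1297, 0.0925]
tcp_rot: [0.359, -2.375, 0.171]
ft_force: [-0.4, -0.1, -1.2]
width: 0.642
```

```bash
python3 st.py; python3 rim.py;python3 -c "
from m import *
im,d=shot('scene'); im2,d=shot('top')
cv2.imwrite('pics/r3.png',np.hstack([cv2.resize(x,(400,400),interpolation=cv2.INTER_NEAREST) for x in (im[140:240,290:390],im2[230:330,200:300])])[:,:,::-1])
"
```

```text
18.0 q [ 0.068  0.892 -0.719  1.503  0.324  1.675  1.124] p [0.4685 0.1297 0.0925] F [-0.4  -0.14 -1.15] w 0.6416
x [-0.704 -0.209  0.679] y [-0.304  0.952 -0.022] z [-0.642 -0.222 -0.734]
rim [0.4917 0.1369 0.1421] axis [-0.006  0.025  1.   ] ball [0.4919 0.1361 0.1091] 218 0.14
rim [0.4913 0.1366 0.1419] axis [-0.011 -0.004  1.   ] ball [0.4916 0.1367 0.1089] 220 0.12
rim [0.4911 0.1369 0.142 ] axis [-0.011  0.001  1.   ] ball [0.4915 0.1369 0.1091] 260 0.15
```

View pics/r3.png

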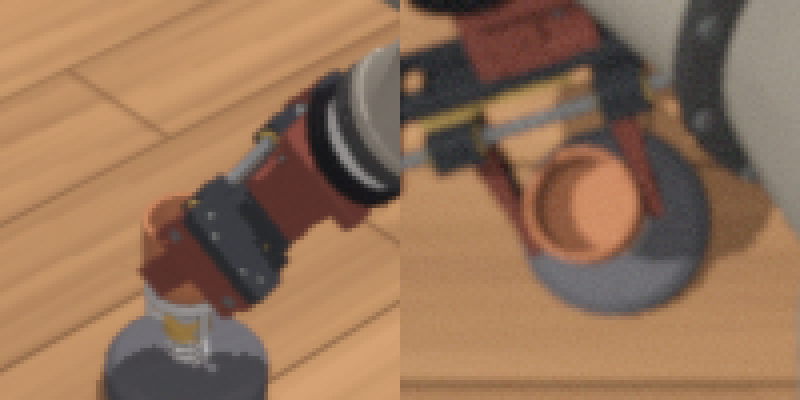

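Emit:
{"op": "jog_arm", "data": {
  "commands": [
    [0,0,-0.02,0,0,0,0.2],
    [0,0,0,0,0,0,0.2],
    [0,0,0,0,0,0,0.2]
  ]
}}

```text
clock: 18.7
position: [0.4685, 0.1297, 0.0915]
tcp_rot: [0.359, -2.375, 0.171]
ft_force: [-0.6, -0.3, 1.1]
width: 0.635
```

Emit:
{"op": "jog_arm", "data": {
  "commands": [
    [0,0,0,0,0,0,0.67],
    [0,0,0,0,0,0,0.7],
    [0,0,0,0,0,0,0.74],
    [0,0,0,0,0,0,0.8],
    [0,0,0,0,0,0,0.8],
    [0,0,0,0,0,0,0.8]
  ]
}}

```text
clock: 19.3
position: [0.4686, 0.1299, 0.0917]
tcp_rot: [0.359, -2.375, 0.17]
ft_force: [0.2, -0.9, 0.2]
width: 0.802
```

```bash
python3 st.py; python3 rim.py;python3 -c "
from m import *
im,d=shot('scene'); im2,d=shot('top')
cv2.imwrite('pics/r4.png',np.hstack([cv2.resize(x,(400,400),interpolation=cv2.INTER_NEAREST) for x in (im[140:240,290:390],im2[230:330,200:300])])[:,:,::-1])
"
```

```text
19.3 q [ 0.068  0.893 -0.719  1.503  0.325  1.674  1.124] p [0.4686 0.1299 0.0917] F [ 0.25 -0.88  0.15] w 0.8023
x [-0.704 -0.209  0.679] y [-0.304  0.952 -0.022] z [-0.642 -0.222 -0.734]
rim [0.4908 0.1369 0.1407] axis [-0.017  0.02   1.   ] ball [0.4914 0.1363 0.1077] 248 0.14
rim [0.4916 0.1368 0.1413] axis [0.01  0.012 1.   ] ball [0.4913 0.1364 0.1083] 227 0.13
rim [0.4911 0.137  0.1408] axis [-0.002  0.022  1.   ] ball [0.4912 0.1363 0.1078] 239 0.12
```

View pics/r4.png

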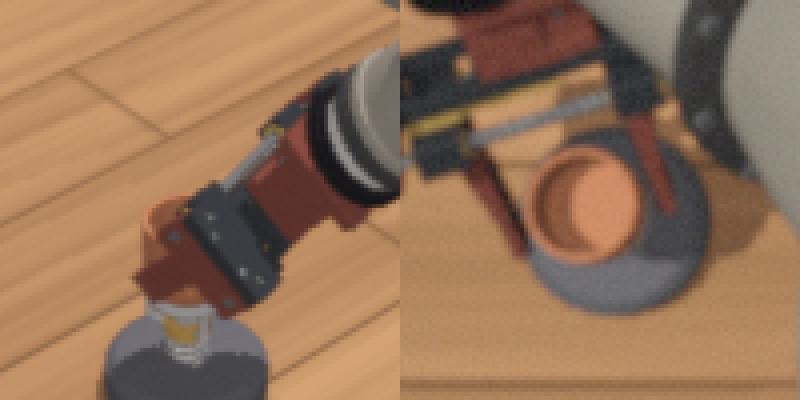

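Emit:
{"op": "jog_arm", "data": {
  "commands": [
    [0,0,0,0,0,0,1],
    [0,0,0,0,0,0,1],
    [0,0,0,0,0,0,1],
    [0.13,0.045,0.15,0,0,0,1],
    [0.26,0.09,0.29,0,0,0,1],
    [0.26,0.09,0.29,0,0,0,1],
    [0.26,0.09,0.29,0,0,0,1],
    [0.26,0.09,0.29,0,0,0,1],
    [0.26,0.09,0.29,0,0,0,1],
    [0.4,0.3,0.5,0,0,0,1],
    [0.4,0.5,0.5,0,0,0,1],
    [0.4,0.5,0.5,0,0,0,1],
    [0.2,0.6,0.3,0,0,0,1],
    [0,0.6,0,0,0,0,1],
    [0,0.6,0,0,0,0,1],
    [0,0,0,0,0,0,1],
    [0,0,0,0,0,0,1]
  ]
}}

```text
clock: 21.4
position: [0.5523, 0.2638, 0.1904]
tcp_rot: [0.35, -2.377, 0.182]
ft_force: [-0.2, -0.9, 0.2]
width: 1.001
```

```bash
python3 st.py; python3 rim.py;python3 pt.py; python3 -c "
from m import *
im,d=shot('scene','s12.png'); im2,d=shot('top')
cv2.imwrite('pics/r5.png',np.hstack([cv2.resize(x,(400,400),interpolation=cv2.INTER_CUBIC) for x in (im[160:260,290:390],im2[230:330,200:300])])[:,:,::-1])
"
```

```text
21.4 q [-0.51   0.875  0.044  1.093 -0.128  1.916  1.397] p [0.5523 0.2638 0.1904] F [-0.18 -0.86  0.15] w 1.0005
x [-0.707 -0.199  0.679] y [-0.3    0.953 -0.033] z [-0.64  -0.227 -0.734]
rim [0.4912 0.1371 0.1404] axis [-0.023  0.035  0.999] ball [0.492  0.1359 0.1075] 252 0.11
rim [0.4909 0.1372 0.1408] axis [-0.02   0.034  0.999] ball [0.4915 0.1361 0.1078] 234 0.11
rim [0.4912 0.1368 0.1408] axis [-0.001  0.018  1.   ] ball [0.4912 0.1363 0.1078] 253 0.11
kin ball [0.5729 0.2701 0.2053] axis [-0.008  0.028  1.   ]
scene 0.78 [334.4, 197.7] 568
scene 463 [0.4915 0.1369 0.1135] [-0.034  0.04   0.999] 0.00192
top 0.8 [245.4, 280.8] 729
top 610 [0.4911 0.1368 0.127 ] [-0.01   0.041  0.999] 0.00251
```

View pics/r5.png

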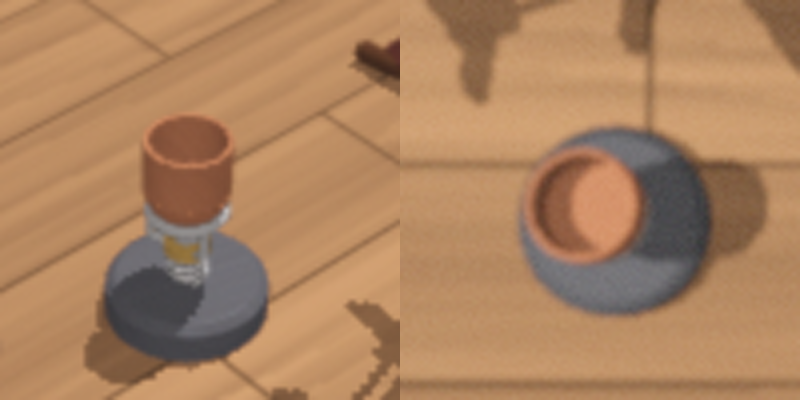

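View pics/s12.png

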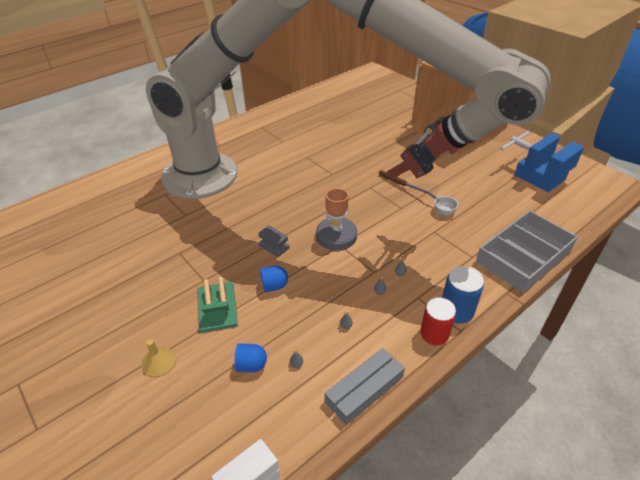

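The pot is seated and released near (335,200) in the scene view. It is centred, with a slight lean that the single fits put at about 1–2.5°. I'll measure the lean more tightly by averaging frames and fitting the silhouette.

```bash
cat > lean.py <<'E'
from m import *
def avg(n,k):
    D=[];I=[]
    for _ in range(k):
        im,d=shot(n); D.append(np.where(d>0,d,np.nan)); I.append(im.astype(float))
    return np.mean(I,0),np.nanmedian(D,0),np.array(D)
def frame(a):
    e=np.cross(a,[1,0,0]);e/=np.linalg.norm(e); return e,np.cross(a,e)
th=np.linspace(0,2*np.pi,72,endpoint=False)
def circ(c,a,r):
    e,f=frame(a); return c+r*(np.outer(np.cos(th),e)+np.outer(np.sin(th),f))
C0=np.array([.4913,.1365,.108])
out={}
for n in('scene','top'):
    im,d,D=avg(n,8); print(n,'depth noise',np.nanmedian(np.nanstd(D,0)))
    H,W=d.shape; cc,rr=np.meshgrid(np.arange(W),np.arange(H))
    X=world(n,np.c_[cc.ravel(),rr.ravel()],np.nan_to_num(d).ravel()).reshape(H,W,3)
    near=(np.hypot(X[...,0]-C0[0],X[...,1]-C0[1])<.05)
    zc=.112
    m=(near&(X[...,2]>zc)).astype(np.float32)
    m=cv2.morphologyEx(m,cv2.MORPH_CLOSE,np.ones((15,15)))
    x0,y0=[int(v)-50 for v in proj(n,C0+[0,0,.015])[0]]
    M=m[y0:y0+100,x0:x0+100]
    S=8
    def render(c,a):
        # section at z=zc of the cylinder + rim
        low=circ(c,a,.029); t=(zc-low[:,2])/a[2]; low=low+np.outer(t,a)
        pts=np.vstack([low,circ(c+.033*a,a,.029)])
        uv=proj(n,pts)-[x0,y0]
        h=cv2.convexHull(uv.astype(np.float32))
        img=np.zeros((100*S,100*S),np.uint8); cv2.fillPoly(img,[np.round((h+.5)*S*16-8).astype(np.int32)],255,shift=4)
        return cv2.resize(img,(100,100),interpolation=cv2.INTER_AREA)/255.
    G=lambda z:cv2.GaussianBlur(np.float32(z),(0,0),1.2)
    GM=G(M)
    def cost(x):
        a=np.array([x[3],x[4],1]);a/=np.linalg.norm(a)
        return (G(render(x[:3]+C0,a))-GM).ravel()
    r=least_squares(cost,[0,0,0,0,0],x_scale=[.002,.002,.002,.03,.03],diff_step=None,method='trf') if 0 else None
    from scipy.optimize import minimize
    best=minimize(lambda x:(cost(np.array(x)*[.002,.002,.002,.03,.03])**2).sum(),np.zeros(5),method='Powell',options=dict(xtol=1e-3,ftol=1e-6,maxiter=40))
    x=best.x*[.002,.002,.002,.03,.03]
    print(n,'silh ball',(x[:3]+C0).round(4),'lean',x[3:].round(4),'cost',round(best.fun,3), 'along(.63,.78)',round(float(x[3:]@[.63,.78]),4))
    # depth SDF fit of outside wall + rim on averaged depth
    P=X[(cv2.erode(m,np.ones((3,3)))>0)&np.isfinite(d)]
    def q(x,P=P):
        a=np.array([x[3],x[4],1]);a/=np.linalg.norm(a)
        v=P-C0-x[:3]; s=v@a-.033; r=np.linalg.norm(v-np.outer(v@a,a),axis=1)
        dr=np.abs(r-.027)-.002
        sdv=np.hypot(np.maximum(dr,0),np.maximum(s,0))+np.minimum(np.maximum(dr,s),0)
        ok=s>-.02
        return np.clip(sdv,-.004,.006)*ok/.001
    g=least_squares(q,[0,0,0,0,0],loss='soft_l1',x_scale=[.002,.002,.002,.03,.03],diff_step=1e-4)
    print(n,'sdf ball',(g.x[:3]+C0).round(4),'lean',g.x[3:].round(4),len(P),round(g.cost/len(P),3))
    # rim plane: topmost ring of points
    Pr=P[np.abs(np.linalg.norm(P[:,:2]-[.4911,.137],axis=1)-.027)<.0015]; Pr=Pr[Pr[:,2]>np.median(Pr[:,2])-.006]
    for _ in range(4):
        A=np.c_[Pr[:,:2]-[.4911,.137],np.ones(len(Pr))]; k=np.linalg.lstsq(A,Pr[:,2],rcond=None)[0]; e=Pr[:,2]-A@k; Pr=Pr[e>-1.2*np.std(e)] if 1 else Pr
    print(n,'rimplane lean',(-k[:2]).round(4),'z',round(k[2],4),len(Pr),np.std(e).round(5))
E
python3 lean.py
```

```text
scene depth noise 0.0025077933
scene silh ball [0.4908 0.1381 0.1052] lean [-0.0632  0.0504] cost 0.613 along(.63,.78) -0.0005
scene sdf ball [0.4904 0.1339 0.1061] lean [0.0085 0.0419] 809 2.907
scene rimplane lean [ 3.5963 -8.7812] z 0.3517 130 0.03432
top depth noise 0.0016915812
top silh ball [0.4919 0.1365 0.1054] lean [-0.0275  0.0077] cost 244.166 along(.63,.78) -0.0113
top sdf ball [0.4916 0.1362 0.107 ] lean [-0.0193  0.0265] 3801 4.793
top rimplane lean [ 0.9364 -4.3481] z 0.4999 141 0.001
```

```bash
sed -i 's/(X\[...,2\]>zc))/(X[...,2]>zc)\&(X[...,2]<.155))/' lean.py; python3 lean.py; python3 - <<'E'
from rim import *
r=np.array(rim(10)); print('median',np.median(r,0).round(4),'sd',r.std(0).round(4))
im=sum(shot('top')[0].astype(float) for _ in range(8))/8
im2=sum(shot('scene')[0].astype(float) for _ in range(8))/8
cv2.imwrite('pics/r6.png',np.hstack([cv2.resize(np.uint8(x),(400,400),interpolation=cv2.INTER_CUBIC) for x in (im2[180:240,305:365],im[250:310,215:275])])[:,:,::-1])
E
```

```text
scene depth noise 0.002508318
scene silh ball [0.4902 0.1375 0.1052] lean [-0.0402  0.0845] cost 0.695 along(.63,.78) 0.0406
scene sdf ball [0.4904 0.134  0.107 ] lean [0.0346 0.0394] 364 0.267
scene rimplane lean [-0.0627  0.0242] z 0.1337 107 0.0031
top depth noise 0.0016921798
top silh ball [0.4919 0.1365 0.1064] lean [-0.0293  0.0048] cost 244.199 along(.63,.78) -0.0147
top sdf ball [0.4916 0.1362 0.1069] lean [-0.0155  0.023 ] 219 0.043
top rimplane lean [-0.0204  0.0238] z 0.1401 33 0.00025
rim [0.4914 0.137  0.141 ] axis [0.011 0.017 1.   ] ball [0.4911 0.1364 0.108 ] 252 0.13
rim [0.4913 0.137  0.1409] axis [-0.007  0.021  1.   ] ball [0.4915 0.1363 0.1079] 239 0.11
rim [0.491  0.137  0.1407] axis [-0.022  0.023  0.999] ball [0.4917 0.1362 0.1077] 247 0.11
rim [0.4906 0.1371 0.1409] axis [-0.035  0.029  0.999] ball [0.4918 0.1361 0.108 ] 253 0.13
rim [0.4907 0.1369 0.1411] axis [-0.04   0.028  0.999] ball [0.492  0.136  0.1081] 244 0.12
rim [0.4909 0.1368 0.1406] axis [-0.017  0.009  1.   ] ball [0.4915 0.1365 0.1076] 244 0.13
rim [0.491  0.1372 0.1408] axis [-0.016  0.033  0.999] ball [0.4915 0.1361 0.1078] 252 0.12
rim [0.4911 0.1368 0.1405] axis [-0.034  0.006  0.999] ball [0.4922 0.1366 0.1075] 248 0.13
rim [0.491  0.1371 0.1406] axis [-0.003  0.026  1.   ] ball [0.4911 0.1362 0.1076] 245 0.12
median [ 0.491   0.137   0.1408 -0.0169  0.0229  0.1247] sd [0.0002 0.0001 0.0002 0.0157 0.0086 0.0064]
```

View pics/r6.png

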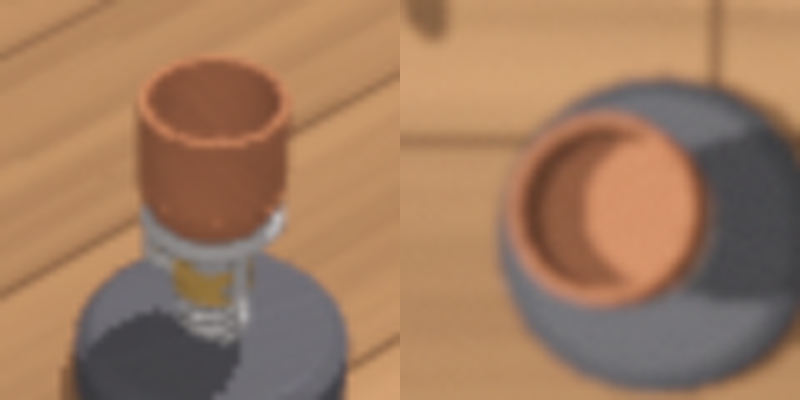

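```bash
python3 - <<'E'
from h import *
for n in('top','scene'):
    d=np.nanmedian([np.where((x:=shot(n)[1])>0,x,np.nan) for _ in range(5)],0)
    P=cloud(n,d,np.isfinite(d)); P=P[(abs(P[:,0]-.49)<.12)&(abs(P[:,1]-.137)<.12)&(abs(P[:,2])<.012)&(np.hypot(P[:,0]-.49,P[:,1]-.137)>.065)]
    A=np.c_[P[:,:2]-[.49,.137],np.ones(len(P))]; k=np.linalg.lstsq(A,P[:,2],rcond=None)[0]; print(n,'table lean',-k[:2],'z',k[2],len(P))
import cv2
a=cv2.imread('pics/top0.png'); im,_=shot('top','t12.png')
for th in('weight0','funnel','ladle','anvil'):
    print(th,[(r['conf'],r['position']) for r in trace('top',th)[:5]])
E
python3 - <<'E'
E
```

```text
top table lean [ 0.00098206 -0.00031076] z 0.00014584193606991886 8118
scene table lean [-2.77657044e-04 -1.69157395e-05] z -0.000767021387126175 3658
weight0 [(0.65, [391.6, 184.3]), (0.6, [332.6, 183.6]), (0.58, [243.1, 198.6])]
funnel [(0.63, [485.3, 264.9])]
ladle []
anvil [(0.68, [321.0, 318.0])]
```

View pics/t12.png

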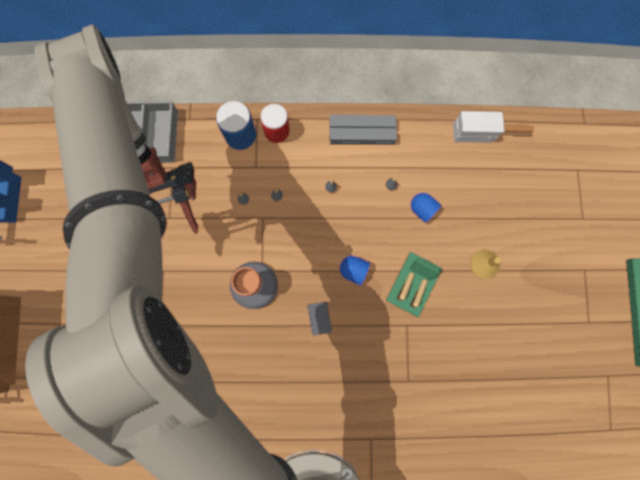

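```bash
python3 st.py; python3 -c "
from bench import job; print(job.hand_in())"; python3 rim.py; python3 st.py|head -1
```

```text
26.15 q [-0.51   0.875  0.044  1.094 -0.129  1.916  1.397] p [0.5521 0.2634 0.1902] F [ 0.23 -0.26  0.02] w 0.9995
x [-0.707 -0.198  0.679] y [-0.299  0.954 -0.033] z [-0.641 -0.227 -0.733]
the job is handed in; nothing more can be done
None
the job is handed in; nothing more can be done
the job is handed in; nothing more can be done
```

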